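Stir the chestnuts on the gas ring

ROBOT

A 6-joint arm with a two-finger parallel gripper is mounted at the origin on the work surface. World frame = base frame: x ahead of the robot, y to its left, z up, the work surface at z = 0. Lengths are in m, angles in rad, forces in N, time in s.
With the tool pointing down it reaches from about 0.425 to 0.95 m from the base axis. Payload 3.5 kg.
Tool frame: the origin (TCP) lies at the very end of the fingers, on their centre line; the grasp point (between the pads) lies ctrl.grip_point_offset behind it (ctrl.grip_point_offset is the distance from the TCP to the grasp point, in m); z points along the fingers, y is the direction in which the jaws open and shut (so a half turn about z gives the same grasp; the last joint's range is limited). The gripper opens to 85 mm and grips with 20 to 120 N. Pads are 22 mm wide; open, the fingers measure 114 mm over their backs; the gripper's body (76 mm by 85 mm) begins 54 mm behind the grasp point. The pads swing forward as they close: fully open they stand 13 mm farther back than shut.
Start: joints at [-1.341, 0.286, 1.577, -0, 1.279, -0.15], TCP at [0.25, -0.627, 0.231] pointing down, gripper open.
Joint ranges: [-2.77, 2.77], [-0.9, 2.22], [0.21, 2.48], [-1.53, 4.67], [0.24, 2.81], [-2.84, 2.84]. Speed limits (rad/s): [2.79, 2.79, 3.14, 3.14, 3.14, 3.14].

INTERFACE

Orientations are given as a unit quaternion [x, y, z, w].
In Python, from plant import ctrl gives the robot as it stands.
- The arm moves only by the tool servo_tool, never from a script. Its argument "increments" is a list of rows, each a list of 5 numbers: the opening, from 0 (shut) to 1 (fully open), then the shift along the world's x, y, z in units of 40 mm (1.0 is 40 mm), then the turn about the world's z in units of 5 degrees (1.0 is 5 degrees). A call has exactly 10 rows; each row is the pose to reach, as a shift and turn from the pose measured when the call began; what a row does not reach only later rows make up. A row lasts 1/12 s, in which the tool goes at most 41.7 mm and 7.16 degrees, less where a joint would pass 70% of its speed; a pose out of reach is approached as far as the arm can. A call with a gripper value outside its range is refused whole. The fingers move at their own pace and stop on an object; "grip_force" is the grip in N (left out, the last holds). Time passes only in rows, so rows that repeat a pose let the fingers close, or fill a call up. It gives the time, the measured TCP pose, the force and the opening at its end, in the units of the state.
- ctrl.get_state(): the state, without advancing time (a new reading comes with each control period).
- ctrl.read_camera(name): name is "scene" or "side" or "wrist"; returns a dict with "frame" (420x560x3 uint8, red, green, blue), "K" (3x3 intrinsics, pixels), "extrinsics" (4x4, takes a point from camera to world coordinates). Camera axes: x right, y down, z forward; pixel columns grow to the right and rows downward; lengths in m; the calibration is good to about 2 mm. A picture is of the moment at which its call begins. There is no depth.
- ctrl.sign_off(): hands the job in, once; it reports no verdict.
Trained networks look in a picture, given as the dict that the camera call returned (one of the last four; its "shot" number tells which), for a name from the list of things; names that differ only in an ending like _2 or _b are one class to them, and where a whole thing is asked for, a point or a joint stands for the part that bears it (a point fixed in the world has none). Each returns a list of dicts, best first, with "conf" (0 to 1); they miss things now and then, are a little off and sometimes report something else, mostly with a low value. They report only what shows in the picture. A call takes as long as a camera call.
- ctrl.masks_of(picture, query): "region" (420x560 bool, what is visible of it) and "extent" ([left, top, right, bottom] in pixels, round what is visible of it).
- ctrl.landmark_of(picture, query): "centre" ([row, column] in pixels: a listed point, or the origin of a listed thing).
The state is a dict: "time": time; "qpos": joint angles; "dq": joint speeds; "joint_efforts": joint torques, N m; "eef_pos": TCP position; "tcp_rot": TCP orientation; "contact_force": force on the tool from outside, world axes, zero at the start; "wrist_torque": the same for the moment, N m; "opening": opening from 0.0 (shut) to 1.0 (fully open).
Only numpy, scipy, OpenCV 4.12 (cv2) and the standard library are available. Lean on these libraries where they do the work, as an engineer would, in place of code of your own. Each camera call takes 0.05 s, during which the arm holds its last target. There are 200 camera calls.

TASK

Take the wooden spoon out of its holder and stir the chestnuts with it: set the blade's end on the pan floor on the side opposite the pan's handle, about halfway from the middle to the wall, and go one full round clockwise (seen from above) back to that side at that distance, scraping the floor on all four sides but never leaning hard on it. Most of the chestnuts must end in a new place, shifted by more than their own width and none spilled; then hang the spoon back in its holder, blade down, with its hand guard resting flat on the rim. Leave the pan and holder where they are, the guard flap upright and the bowls and chopping board alone.

Things in the scene. Friction and masses are not known exactly. Their poses are not given: they have to be found in the camera images.
- spoon: Wooden telescopic spoon hanging upright in the holder by its round hand guard (disc 84 mm across, 6 mm thick) resting on the rim. Origin at the centre of the disc underside, z up the handle: square, 18 x 18 mm, z = 6 to 110 mm. Below, a thin shaft and a blade 34 mm wide (y), 14 mm thick (x), its end 74 to 96 mm below the origin: stiffly set, differs each time, not measured.
- holder: White plastic spoon holder, a square opaque tub open at the top, 64 x 64 mm outside, 105 mm high, walls 4 mm, floor 4 mm, weighted (0.6 kg). Loose on the counter. Origin at the centre of its underside, z up. It stands left or right of the gas ring.
- pan: Black nonstick frying pan, loose on the gas ring's bars, about 0.95 kg: outside 232 mm across at the rim and 196 mm at the foot, 50 mm high, walls 4 mm. Origin at the centre of its underside; the handle runs along the pan's -x (roughly towards the robot), 24 mm wide, to 280 mm from the centre, its top about 70 mm above the underside.
- pan_floor (a point): Centre of the pan's flat inner floor, 5 mm above its underside; the floor's radius is about 92 mm. Axes as the pan's: +x is the side opposite the handle, +y the left side seen with the handle towards you.
- pan_lip (a point): Point on the pan's rim opposite the handle, 114 mm from the centre.
- gas_ring: Gas ring fixed on the counter: a steel plate 260 x 260 x 10 mm, burner, and four bars whose tops are 45 mm above the counter. Origin at the centre of its underside.
- flap (a joint): Steel burner guard flap hinged along the gas ring's left (+y) edge, 220 mm long, 130 mm above the counter at its top; 0 = upright, as it starts; rad; a stiff hinge that can be knocked over.
- bowl_a: Enamel bowl, 140 mm across, 55 mm high, on the side of the gas ring away from the holder. Origin at the centre of its underside.
- bowl_b: Enamel bowl, 160 mm across, 65 mm high, beyond on the left. Origin at the centre of its underside.
- board: Wooden chopping board 160 x 240 x 18 mm lying beyond on the right. Origin at the centre of its underside.
- nut0: Chestnut, 35 mm across and 27 mm high, flat below, rounded above, 22 g, one of six standing in a loose circle some 55 mm from the pan's centre. Origin at the centre of its underside.
- nut1: Chestnut, 35 mm across and 27 mm high, flat below, rounded above, 22 g, one of six standing in a loose circle some 55 mm from the pan's centre. Origin at the centre of its underside.
- nut2: Chestnut, 35 mm across and 27 mm high, flat below, rounded above, 22 g, one of six standing in a loose circle some 55 mm from the pan's centre. Origin at the centre of its underside.
- nut3: Chestnut, 35 mm across and 27 mm high, flat below, rounded above, 22 g, one of six standing in a loose circle some 55 mm from the pan's centre. Origin at the centre of its underside.
- nut4: Chestnut, 35 mm across and 27 mm high, flat below, rounded above, 22 g, one of six standing in a loose circle some 55 mm from the pan's centre. Origin at the centre of its underside.
- nut5: Chestnut, 35 mm across and 27 mm high, flat below, rounded above, 22 g, one of six standing in a loose circle some 55 mm from the pan's centre. Origin at the centre of its underside.

How it is judged:
By the outcome, as a careful person would: the job done as asked, in the order asked, and still so for the second after the job is handed in, with the robot touching nothing.
It also fails if it takes over 72 s, if anything falls off the work surface, if the arm or the gripper's body presses on something with over 40 N, if the wrist force passes 120 N, or if a joint passes its speed limit or range.

## Working session

There is one attempt and no reset: what is moved stays moved. The work goes in short steps, Python scripts to look and compute and a tool call to move; the robot and the scene stay as the last step left them, time stands still between calls to the robot, and variables do not carry over. Pictures are saved under pics/ and viewed, about 8 in all and at most 12, crops included, and the job is handed in when it is done.

Besides the shell and the picture viewer there is one more tool, called after "Request:" by a JSON object that holds its "op" and its "data", one argument or row to a line. servo_tool: Moves the arm, as the interface text tells. Its arguments: {"type":"object","properties":{"increments":{"type":"array"},"grip_force":{"type":"number"}},"required":["increments"]}

```bash
mkdir -p pics; ls
cat > h.py <<'E'
import numpy as np, cv2
from plant import ctrl
def shot(n,f=None):
    p=ctrl.read_camera(n)
    if f: cv2.imwrite('pics/'+f,p['frame'][:,:,::-1])
    return p
def ray(p,rc):
    d=np.linalg.inv(p['K'])@[rc[1],rc[0],1.]; E=p['extrinsics']
    d=E[:3,:3]@d; return E[:3,3],d/np.linalg.norm(d)
def atz(p,rc,z):
    o,d=ray(p,rc); return o+d*(z-o[2])/d[2]
def tri(rs):
    A=0;b=0;
    for o,d in rs:
        P=np.eye(3)-np.outer(d,d);A=A+P;b=b+P@o
    x=np.linalg.solve(A,b)
    return x,[np.linalg.norm((np.eye(3)-np.outer(d,d))@(x-o)) for o,d in rs]
def proj(p,X):
    E=p['extrinsics'];c=p['K']@(E[:3,:3].T@(np.asarray(X)-E[:3,3]));return c[:2]/c[2]
E
python3 - <<'E'
from h import *
np.set_printoptions(precision=4,suppress=True)
print(ctrl.get_state(),ctrl.grip_point_offset)
P={n:shot(n,n+'0.png') for n in('scene','side')}
for n in P: print(n,P[n]['extrinsics'],P[n]['K'][0])
cv2.imwrite('pics/both.png',np.hstack([cv2.resize(P[n]['frame'],None,fx=.714,fy=.714) for n in P])[:,:,::-1])
for q in ['spoon','holder','pan','pan_floor','pan_lip','gas_ring','flap','bowl_a','bowl_b','board','nut0']:
    L={n:ctrl.landmark_of(P[n],q) for n in P}
    for n in L: print(q,n,[(np.round(l['centre'],1),round(l['conf'],2)) for l in L[n]])
    if q!='nut0' and all(L.values()): print(q,tri([ray(P[n],L[n][0]['centre']) for n in P]))
E
```

```text
pics
{'time': 0.0, 'qpos': array([-1.341 ,  0.2872,  1.5782,  0.    ,  1.2786, -0.15  ]), 'dq': array([ 0.0008,  0.002 ,  0.0003, -0.0008,  0.0025,  0.0003]), 'joint_efforts': array([ -0.0006, -40.5986, -29.2626,  -0.0001,   0.006 ,   0.    ]), 'eef_pos': array([ 0.2501, -0.6262,  0.23  ]), 'tcp_rot': array([ 0.982 ,  0.1888, -0.    , -0.0012]), 'contact_force': array([-0.2596,  0.5112, -0.1147]), 'wrist_torque': array([-0.0196,  0.0416, -0.0168]), 'opening': 1.001415618343306} 0.0187
scene [[-0.8012  0.4222 -0.424   0.943 ]
 [ 0.5984  0.5698 -0.5633  0.5177]
 [ 0.0038 -0.705  -0.7092  0.7521]
 [ 0.      0.      0.      1.    ]] [422.384    0.     280.0843]
side [[-0.8262 -0.3403  0.449   0.1809]
 [-0.5633  0.5149 -0.6462  0.5888]
 [-0.0113 -0.7868 -0.6171  0.6289]
 [ 0.      0.      0.      1.    ]] [397.5462   0.     280.8869]
spoon scene [(array([308.7, 424.4]), 0.94), (array([220.7, 271.4]), 0.74)]
spoon side [(array([332.8, 203.5]), 0.84)]
spoon (array([0.4983, 0.3517, 0.096 ]), [np.float64(0.0015983821618291197), np.float64(0.0015983821618291124)])
holder scene [(array([330.9, 
[... 368 characters left out ...]
loat64(0.000239839374720706)])
pan_floor scene [(array([234.5, 290.2]), 0.57)]
pan_floor side [(array([236.2, 285.2]), 0.68)]
pan_floor (array([0.5533, 0.0378, 0.0415]), [np.float64(0.0004959690676721315), np.float64(0.0004959690676721677)])
pan_lip scene [(array([259.2, 265.2]), 0.89), (array([176.3, 158.1]), 0.59)]
pan_lip side [(array([210.7, 233.6]), 0.61)]
pan_lip (array([0.6584, 0.0888, 0.0956]), [np.float64(0.006296314373531543), np.float64(0.006296314373531601)])
gas_ring scene []
gas_ring side [(array([238.9, 285.5]), 0.23)]Traceback (most recent call last):
  File "<stdin>", line 8, in <module>
ValueError: it knows: board, bowl, gas_ring, holder, nut, pan, pan_floor, pan_lip, spoon
```

View pics/both.png

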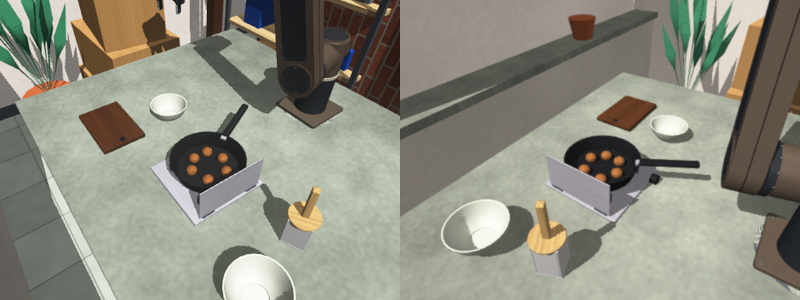

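Run:
```python
from h import *
np.set_printoptions(precision=4,suppress=True)
P={n:shot(n) for n in('scene','side')}
zz={'nut':.05,'bowl':0,'board':0,'gas_ring':0}
for q in zz:
  for n in P: 
    for l in ctrl.landmark_of(P[n],q): print(q,n,np.round(l['centre'],1),round(l['conf'],2),atz(P[n],l['centre'],zz[q]))
for n in P:
  for q in('holder','pan'): print(n,q,[(m['extent'],round(m['conf'],2)) for m in ctrl.masks_of(P[n],q)])
```

```text
nut scene [251.9 291.3] 0.68 [0.5861 0.0839 0.05  ]
nut scene [240.2 265.9] 0.66 [0.6105 0.0256 0.05  ]
nut scene [211.3 289.3] 0.63 [ 0.5164 -0.0133  0.05  ]
nut scene [243.7 315.8] 0.58 [0.5299 0.0976 0.05  ]
nut scene [223.1 312. ] 0.46 [0.498  0.0465 0.05  ]
nut side [228.1 304.3] 0.74 [ 0.5275 -0.0015  0.05  ]
nut side [244.6 305.1] 0.73 [0.4974 0.0441 0.05  ]
nut side [224.3 268.1] 0.57 [0.6033 0.0326 0.05  ]
nut side [241.  257.6] 0.46 [0.5892 0.0912 0.05  ]
nut side [255.  278.3] 0.46 [0.5272 0.1021 0.05  ]
nut side [222.4 287.3] 0.42 [0.5706 0.0028 0.05  ]
bowl scene [164.6 236.5] 0.8 [ 0.4936 -0.2817  0.    ]
bowl scene [416.2 354.2] 0.58 [0.6913 0.3937 0.    ]
bowl side [333.4 117.5] 0.79 [0.688  0.3973 0.    ]
bowl side [223.6 287.5] 0.36 [ 0.6012 -0.0442  0.    ]
board scene [175.  158.1] 0.64 [ 0.6876 -0.3706  0.    ]
board side [157.5 315.9] 0.71 [ 0.7058 -0.3622  0.    ]
scene holder [([394.0, 308.9, 437.7, 349.3], 0.98)]
scene pan [([237.7, 146.4, 345.4, 271.8], 0.87), ([284.2, 203.7, 296.6, 216.4], 0.29)]
side holder [([348.2, 159.0, 403.2, 198.2], 0.68)]
side pan [([231.8, 189.1, 423.1, 266.4], 0.68)]
```

View 1: the holder with the spoon is on the left at about (0.50, 0.35). The pan and its six nuts are at about (0.553, 0.04), with the flap between pan and holder. I'll move up and over, above the spoon.

Request:
{"op": "servo_tool", "data": {
  "increments": [
    [1,0.7,0.9,0.5,0],
    [1,1.4,1.8,1,0],
    [1,2.1,2.6,1.5,0],
    [1,2.8,3.4,2,0],
    [1,3.4,4.2,2.4,0],
    [1,4,5,2.8,0],
    [1,4.6,5.8,3,0],
    [1,5.2,6.6,3.2,0],
    [1,5.8,7.4,3.4,0],
    [1,6.4,8.1,3.5,0]
  ]
}}

```text
time: 2.23
eef_pos: [0.4935, -0.318, 0.3696]
tcp_rot: [0.982, 0.189, 0.001, 0.001]
contact_force: [1.2, -0.4, 0.2]
opening: 1.0
```

Request:
{"op": "servo_tool", "data": {
  "increments": [
    [1,0.1,1,0,0],
    [1,0.2,2,0,0],
    [1,0.3,3,0,0],
    [1,0.4,4,0,0],
    [1,0.4,5,0,0],
    [1,0.4,6,0,0],
    [1,0.4,7,0,0],
    [1,0.4,8,0,0],
    [1,0.4,9,0,0],
    [1,0.4,10,0,0]
  ]
}}

```text
time: 3.07
eef_pos: [0.509, 0.0839, 0.37]
tcp_rot: [0.982, 0.189, 0.001, 0.001]
contact_force: [0.4, 0.5, -0.1]
opening: 0.998
```

Request:
{"op": "servo_tool", "data": {
  "increments": [
    [1,0,1,0,0],
    [1,0,2,0,0],
    [1,0,3,0,0],
    [1,0,4,0,0],
    [1,0,5,0,0],
    [1,0,6,0,0],
    [1,0,6.5,0,0],
    [1,0,6.9,0,0],
    [1,0,6.9,0,0],
    [1,0,6.9,0,0]
  ]
}}

```text
time: 3.9
eef_pos: [0.509, 0.3599, 0.3698]
tcp_rot: [0.982, 0.189, 0.001, 0.001]
contact_force: [0.9, 0.6, -0.5]
opening: 1.001
```

Run:
```python
from h import *
np.set_printoptions(precision=4,suppress=True)
s=ctrl.get_state(); print(s['eef_pos'],s['tcp_rot'],s['qpos'])
p=shot('wrist','w1.png'); print(p['extrinsics'])
for q in('spoon','holder'):
  for l in ctrl.landmark_of(p,q): print(q,np.round(l['centre'],1),round(l['conf'],2),atz(p,l['centre'],.105 if q=='spoon' else 0))
for m in ctrl.masks_of(p,'spoon')[:1]: print(m['extent'],m['conf'])
```

```text
[0.509  0.3599 0.3698] [0.982  0.189  0.0009 0.0014] [ 0.4542  0.1029  1.5402 -0.0032  1.4975  1.645 ]
[[ 0.3706 -0.8861 -0.2782  0.5808]
 [-0.9288 -0.3522 -0.1156  0.3897]
 [ 0.0045  0.3013 -0.9535  0.5117]
 [ 0.      0.      0.      1.    ]]
spoon [186.  282.5] 0.83 [0.4954 0.3476 0.105 ]
spoon [185.9 513.6] 0.45 [0.6034 0.0764 0.105 ]
[248.0, 153.8, 312.7, 221.7] 0.59
```

View pics/w1.png

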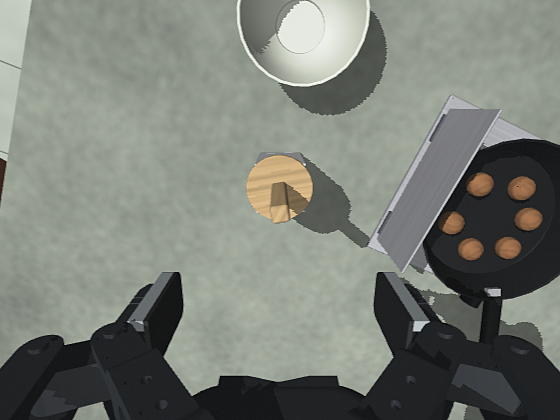

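View 2 is the wrist camera. It shows the disc centred near (row 188, col 279), with the handle top near (215, 280) and roughly aligned with the image. I'll enlarge it to get the handle's yaw.

Run:
```python
import cv2
f=cv2.imread('pics/w1.png')[145:230,235:325]
cv2.imwrite('pics/w1c.png',cv2.resize(f,None,fx=6,fy=6,interpolation=cv2.INTER_CUBIC))
```

```text
(no output)
```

View pics/w1c.png

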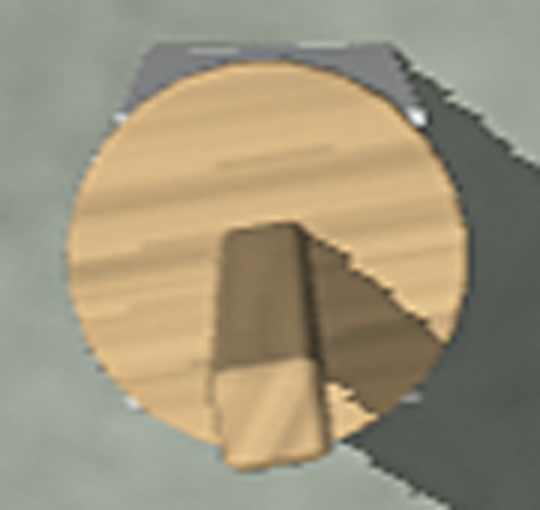

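Run:
```python
from h import *
np.set_printoptions(precision=4,suppress=True)
p=shot('wrist')
f=lambda c,z: atz(p,(c[1]/6+145-.4,c[0]/6+235-.4),z)
C=[f(c,.215) for c in((215,370),(312,358),(328,452),(232,470))]
print(np.array(C),np.mean(C,0)); 
for i in range(4):
  d=C[(i+1)%4]-C[i]; print(np.linalg.norm(d),np.degrees(np.arctan2(d[1],d[0]))%90)
print('disc',f((267.5,256),.111))
H=[f(c,.105) for c in((120,118),(420,115),(412,398),(130,402))]; print(np.array(H))
# triangulate handle top vs scene/side disc already: check z by scene spoon
for n in('scene','side'):
  q=shot(n); print(n,proj(q,np.mean(C,0)),proj(q,f((267.5,256),.111)))
```

```text
[[0.4967 0.3609 0.215 ]
 [0.504  0.3476 0.215 ]
 [0.4906 0.3394 0.215 ]
 [0.4822 0.3524 0.215 ]] [0.4934 0.3501 0.215 ]
0.015274820010533626 28.880514617772384
0.01573587770080742 31.31560364424226
0.0155146547476294 32.753504714308065
0.016776027806981984 30.466033117060004
disc [0.4941 0.3503 0.111 ]
[[0.5087 0.3887 0.105 ]
 [0.532  0.3315 0.105 ]
 [0.4751 0.3092 0.105 ]
 [0.452  0.3654 0.105 ]]
scene [443.6636 265.1781] [426.9456 301.4343]
side [194.8395 282.8538] [204.1618 328.4119]
```

Request:
{"op": "servo_tool", "data": {
  "increments": [
    [1,-0.2,-0.12,0,0.9],
    [1,-0.37,-0.24,0,1.8],
    [1,-0.37,-0.24,-0.6,1.8],
    [1,-0.37,-0.24,-1.4,1.8],
    [1,-0.37,-0.24,-2.3,1.8],
    [1,-0.37,-0.24,-3.2,1.8],
    [1,-0.37,-0.24,-4.1,1.8],
    [1,-0.37,-0.24,-4.8,1.8],
    [1,-0.37,-0.24,-5.4,1.8],
    [1,-0.37,-0.24,-5.42,1.8]
  ]
}}

```text
time: 5.08
eef_pos: [0.4911, 0.3471, 0.1471]
tcp_rot: [0.965, 0.264, -0.004, 0.002]
contact_force: [-0.6, -0.2, -0.1]
opening: 1.003
```

Request:
{"op": "servo_tool", "data": {
  "increments": [
    [0.6,0,0,0,0],
    [0.4,0,0,0,0],
    [0.3,0,0,0,0],
    [0.2,0,0,0,0],
    [0.1,0,0,0,0],
    [0,0,0,0,0],
    [0,0,0,0,0],
    [0,0,0,0,0],
    [0,0,0,0,0],
    [0,0,0,0,0]
  ],
  "grip_force": 80
}}

```text
time: 5.92
eef_pos: [0.4919, 0.3475, 0.1485]
tcp_rot: [0.965, 0.264, -0.003, 0.002]
contact_force: [0.5, -0.2, 6.1]
opening: 0.201
```

Request:
{"op": "servo_tool", "data": {
  "increments": [
    [0,0,0,0.15,0],
    [0,0,0,0.5,0],
    [0,0,0,1,0],
    [0,0,0,1.5,0],
    [0,0,0,2,0],
    [0,0,0,2.6,0],
    [0,0,0,3.2,0],
    [0,0,0,3.8,0],
    [0,0,0,4.3,0],
    [0,0,0,4.6,0]
  ]
}}

```text
time: 6.75
eef_pos: [0.4923, 0.3477, 0.3361]
tcp_rot: [0.965, 0.264, -0.001, 0.001]
contact_force: [0.4, 0.5, -0.6]
opening: 0.198
```

Run:
```python
from h import *
np.set_printoptions(precision=4,suppress=True)
s=ctrl.get_state(); print(s['eef_pos'],s['tcp_rot'],s['qpos'],s['contact_force'],s['opening'])
P={n:shot(n) for n in('scene','side')}
t=s['eef_pos']; ims=[]
for n in P:
  c=proj(P[n],t-[0,0,.07]).astype(int); print(n,c)
  r0,c0=max(c[1]-85,0),max(c[0]-70,0); im=P[n]['frame'][r0:r0+200,c0:c0+140]; print(r0,c0,im.shape)
  im=cv2.resize(im,(400,571),interpolation=cv2.INTER_CUBIC) if im.shape[:2]==(200,140) else cv2.resize(im,None,fx=2.857,fy=2.857)
  ims.append(im)
h=min(i.shape[0] for i in ims)
cv2.imwrite('pics/lift.png',np.hstack([i[:h] for i in ims])[:,:,::-1])
ctrl_l=[(n,[(l['centre'],round(l['conf'],2)) for l in ctrl.landmark_of(P[n],'holder')]) for n in P]; print(ctrl_l)
for n in P: print(n,[(l['centre'],round(l['conf'],2)) for l in ctrl.landmark_of(P[n],'spoon')])
```

```text
[0.4923 0.3477 0.3361] [ 0.9645  0.264  -0.0012  0.0014] [ 0.4477  0.0685  1.6361 -0.0023  1.4398  1.4846] [ 0.3842  0.5163 -0.5713] 0.19821427941077951
scene [452 243]
158 382 (200, 140, 3)
side [191 255]
170 121 (200, 140, 3)
[('scene', [([330.1, 415.3], 0.84)]), ('side', [([367.4, 213.4], 0.92), ([236.8, 287.0], 0.15)])]
scene [([234.2, 458.0], 0.88)]
side [([190.3, 374.9], 0.65)]
```

View pics/lift.png

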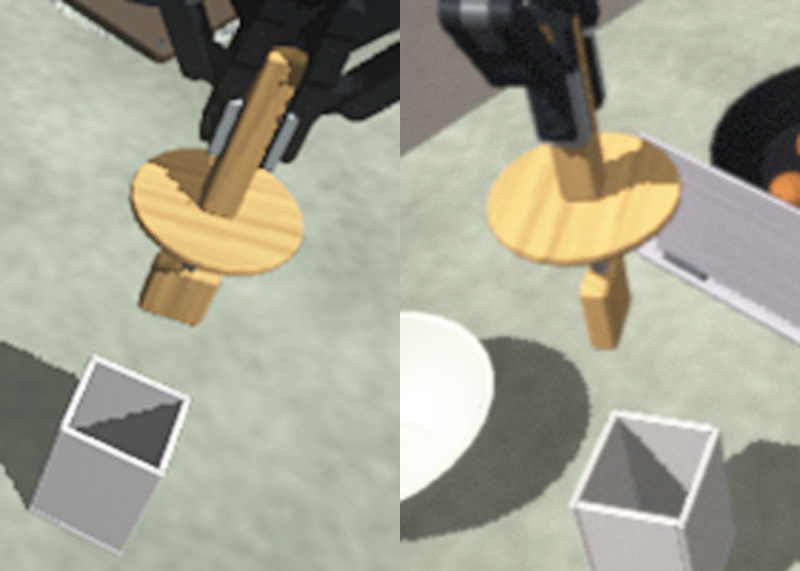

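View 4: the spoon is gripped and upright. Its wide side runs along the jaw direction, yaw about 121°, and the holder is still standing in place. Next I'll work out the blade-end depth and the pan pose.

Run:
```python
from h import *
from scipy.optimize import brentq,least_squares
np.set_printoptions(precision=4,suppress=True)
P={n:shot(n) for n in('scene','side')}
t=ctrl.get_state()['eef_pos']
w=np.array([-.515,.857,0]);th=np.array([.857,.515,0])
for n,off,row in(('scene',.007*th,268.9),('side',.017*w,291.5)):
  z=brentq(lambda z:proj(P[n],[*(t+off)[:2],z])[1]-row,.1,.3); print(n,z,'below tcp',t[2]-z,proj(P[n],[*(t+off)[:2],z]))
for n in P:
  m=[m for m in ctrl.masks_of(P[n],'pan')][0]; r=m['region']
  print(n,m['conf'],m['extent'])
  ys,xs=np.nonzero(r)
  # handle tip: farthest mask pixel from pan centre
  c=proj(P[n],[.553,.04,.09]); i=np.argmax((xs-c[0])**2+(ys-c[1])**2); print('tip',xs[i],ys[i],atz(P[n],(ys[i],xs[i]),.11)); 
  print('lip',[(l['centre'],round(l['conf'],2),atz(P[n],l['centre'],.095)) for l in ctrl.landmark_of(P[n],'pan_lip')])
  print('floor',[(l['centre'],round(l['conf'],2),atz(P[n],l['centre'],.05)) for l in ctrl.landmark_of(P[n],'pan_floor')])
  f=P[n]['frame'].copy()
  for R,z,rr in((.116,.095,0),(.092,.05,0)):
    for a in np.linspace(0,2*np.pi,120):
      u=proj(P[n],[.553+R*np.cos(a),.04+R*np.sin(a),z]); cv2.circle(f,(int(round(u[0])),int(round(u[1]))),0,(0,255,0),-1)
  c=c.astype(int); f=f[c[1]-85:c[1]+65,c[0]-80:c[0]+80]; P[n]['o']=cv2.resize(f,None,fx=2.5,fy=2.5,interpolation=cv2.INTER_NEAREST)
cv2.imwrite('pics/pan.png',np.hstack([P[n]['o'] for n in P])[:,:,::-1])
```

```text
scene 0.20911025371595574 below tcp 0.12118111298878062 [441.4203 268.9   ]
side 0.2152779677757926 below tcp 0.11501339892894374 [194.6094 291.5   ]
scene 0.75 [239.9, 144.2, 344.8, 272.2]
tip 346 146 [ 0.3003 -0.0635  0.11  ]
lip [([254.8, 267.4], 0.98, array([0.6512, 0.0895, 0.095 ])), ([330.4, 413.4], 0.68, array([0.5465, 0.3695, 0.095 ]))]
floor [([232.8, 290.2], 0.77, array([0.5552, 0.0402, 0.05  ])), ([233.8, 291.4], 0.3, array([0.5548, 0.044 , 0.05  ]))]
side 0.79 [228.4, 185.4, 421.1, 269.5]
tip 419 234 [ 0.2938 -0.0498  0.11  ]
lip [([156.7, 315.9], 0.68, array([ 0.6286, -0.2221,  0.095 ]))]
floor [([241.0, 284.0], 0.72, array([0.5415, 0.0595, 0.05  ]))]
```

View pics/pan.png

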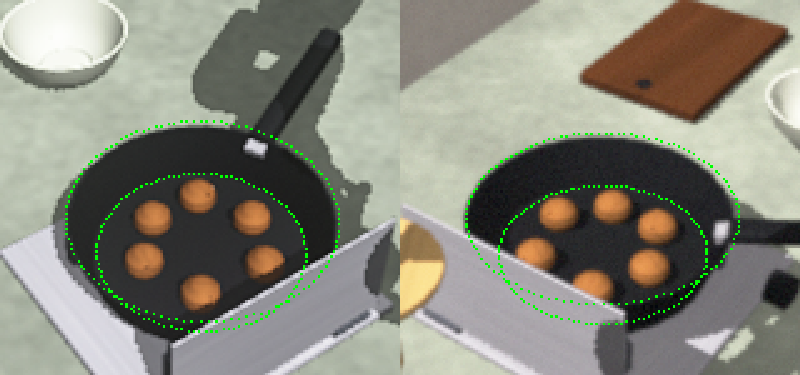

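View 5: the pan fits a centre of about (0.553, 0.043). The handle-tip bearing puts the pan's +x axis at about 21.5°. The nuts leave a gap at about 19°, right opposite the handle. I'll carry the spoon there with the blade turned radial.

Request:
{"op": "servo_tool", "data": {
  "increments": [
    [0,0.15,-0.4,0,1],
    [0,0.35,-0.95,0,2.1],
    [0,0.55,-1.5,0,3.2],
    [0,0.75,-2.1,0,4.3],
    [0,0.95,-2.7,0,5.4],
    [0,1.15,-3.3,0,6.5],
    [0,1.35,-3.8,0,7.6],
    [0,1.5,-4.2,0,8.7],
    [0,1.6,-4.4,0,9.8],
    [0,1.6,-4.4,0,10]
  ]
}}

```text
time: 8.28
eef_pos: [0.5566, 0.1697, 0.3322]
tcp_rot: [0.763, 0.647, -0.002, 0.003]
contact_force: [0.5, 0.9, -0.8]
opening: 0.199
```

```bash
cat > st.py <<'E'
from h import *
import sys
from scipy.spatial.transform import Rotation as R
np.set_printoptions(precision=4,suppress=True)
s=ctrl.get_state(); t=s['eef_pos']; m=R.from_quat(s['tcp_rot']).as_matrix()
y=np.degrees(np.arctan2(m[1,1],m[0,1])); d=t[:2]-[.553,.043]
print(t,'yaw_y',round(y,1),'tilt',m[:2,2],'q6',s['qpos'][5],'F',s['contact_force'],'r',np.hypot(*d),'az',np.degrees(np.arctan2(d[1],d[0])),'t',s['time'],s['opening'])
E
python3 st.py
```

```text
[0.5566 0.1697 0.3322] yaw_y -9.4 tilt [ 0.0006 -0.0082] q6 0.290622871905463 F [ 0.4773  0.8879 -0.8331] r 0.12671434083930774 az 88.38126134199878 t 8.2833 0.1990838307449977
```

Request:
{"op": "servo_tool", "data": {
  "increments": [
    [0,0.2,-0.5,0,1],
    [0,0.4,-1.1,0,2],
    [0,0.65,-1.7,0,3.2],
    [0,0.85,-2.3,0,4.4],
    [0,0.98,-2.7,-0.2,5.4],
    [0,1,-2.79,-0.6,5.9],
    [0,1,-2.79,-1.1,5.9],
    [0,1,-2.79,-1.6,5.9],
    [0,1,-2.79,-2,5.9],
    [0,1,-2.79,-2.1,5.9]
  ]
}}

```text
time: 9.12
eef_pos: [0.5947, 0.0589, 0.2443]
tcp_rot: [0.573, 0.819, -0.003, 0.001]
contact_force: [-0.6, 0.0, -1.9]
opening: 0.197
```

```bash
python3 st.py
python3 - <<'E'
from h import *
p=shot('wrist'); q=shot('side')
a=q['frame'][130:290,200:360]; b=p['frame']
cv2.imwrite('pics/over.png',np.hstack([cv2.resize(b,(440,330)),cv2.resize(a,(330,330),interpolation=cv2.INTER_CUBIC)])[:,:,::-1])
E
```

```text
[0.5947 0.0589 0.2443] yaw_y 20.0 tilt [-0.0018 -0.006 ] q6 -0.4159180342381085 F [-0.5948  0.0395 -1.8952] r 0.044650337630228396 az 20.80027382783404 t 9.1167 0.1971364472891386
```

View pics/over.png

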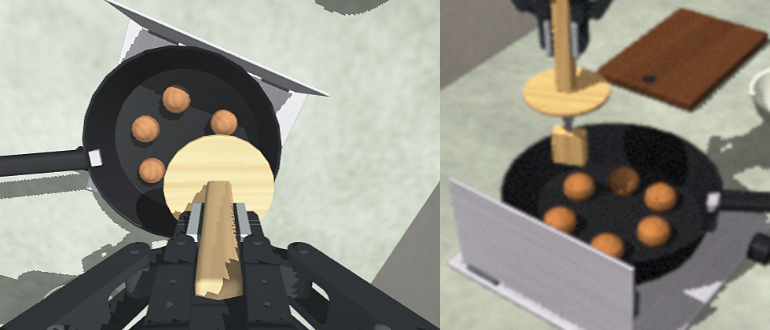

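View 6: the blade is above the gap opposite the handle, and the nuts are undisturbed. I'll descend to just above the floor, then feel for contact.

Request:
{"op": "servo_tool", "data": {
  "increments": [
    [0,0.04,0,-0.3,0],
    [0,0.04,0,-0.65,0],
    [0,0.04,0,-1,0],
    [0,0.04,0,-1.25,0],
    [0,0.04,0,-1.4,0],
    [0,0.04,0,-1.5,0],
    [0,0.04,0,-1.55,0],
    [0,0.04,0,-1.58,0],
    [0,0.04,0,-1.6,0],
    [0,0.04,0,-1.6,0]
  ]
}}

```text
time: 10.05
eef_pos: [0.5978, 0.0587, 0.1835]
tcp_rot: [0.573, 0.819, -0.002, 0.003]
contact_force: [-0.4, 0.1, -1.5]
opening: 0.201
```

Request:
{"op": "servo_tool", "data": {
  "increments": [
    [0,0,0,-0.02,0],
    [0,0,0,-0.04,0],
    [0,0,0,-0.06,0],
    [0,0,0,-0.08,0],
    [0,0,0,-0.1,0],
    [0,0,0,-0.12,0],
    [0,0,0,-0.14,0],
    [0,0,0,-0.15,0],
    [0,0,0,-0.15,0],
    [0,0,0,-0.15,0]
  ]
}}

```text
time: 10.88
eef_pos: [0.5978, 0.0587, 0.1775]
tcp_rot: [0.573, 0.819, -0.002, 0.003]
contact_force: [-1.0, -0.7, -0.4]
opening: 0.201
```

Request:
{"op": "servo_tool", "data": {
  "increments": [
    [0,0,0,-0.02,0],
    [0,0,0,-0.04,0],
    [0,0,0,-0.06,0],
    [0,0,0,-0.08,0],
    [0,0,0,-0.1,0],
    [0,0,0,-0.12,0],
    [0,0,0,-0.14,0],
    [0,0,0,-0.15,0],
    [0,0,0,-0.15,0],
    [0,0,0,-0.15,0]
  ]
}}

```text
time: 11.72
eef_pos: [0.5982, 0.0587, 0.1751]
tcp_rot: [0.573, 0.82, -0.002, 0.003]
contact_force: [-3.9, -0.2, 12.1]
opening: 0.198
```

Contact was at a TCP height of about 0.1755 m. I'll ease off to about 2 N and print waypoints for the round.

```bash
cat > wp.py <<'E'
from h import *
import sys
# usage: r start_az: rows for 40deg of clockwise arc from the present measured pose
s=ctrl.get_state(); t=s['eef_pos']; d=t[:2]-[.553,.043]; az=np.degrees(np.arctan2(d[1],d[0]))
for k in range(int(sys.argv[1])):
  a0=az-40*k; o=t[:2] if k==0 else np.array([.553,.043])+.047*np.array([np.cos(np.radians(a0)),np.sin(np.radians(a0))])
  print('call',k,'from az',round(a0,1))
  print([tuple(np.round(((np.array([.553,.043])+.047*np.array([np.cos(np.radians(a)),np.sin(np.radians(a))]))-o)/.04,2)) for a in a0-np.arange(1,10)*40/9])
E
python3 st.py; python3 wp.py 2 | sed 's/np.float64//g'
```

```text
[0.5982 0.0587 0.1751] yaw_y 20.1 tilt [ 0.0033 -0.0068] q6 -0.4155590873698614 F [-3.9202 -0.156  12.0506] r 0.04786089964806248 az 19.12125240816046 t 11.7167 0.19821093723144373
call 0 from az 19.1
[((0.01), (-0.09)), ((0.03), (-0.18)), ((0.04), (-0.27)), ((0.04), (-0.36)), ((0.04), (-0.46)), ((0.03), (-0.55)), ((0.02), (-0.64)), ((-0.0), (-0.72)), ((-0.03), (-0.81))]
call 1 from az -20.9
[((-0.04), (-0.08)), ((-0.08), (-0.16)), ((-0.13), (-0.24)), ((-0.18), (-0.32)), ((-0.24), (-0.38)), ((-0.3), (-0.45)), ((-0.37), (-0.51)), ((-0.45), (-0.56)), ((-0.53), (-0.61))]
```

Request:
{"op": "servo_tool", "data": {
  "increments": [
    [0,0.01,-0.09,0,-0.9],
    [0,0.02,-0.18,0,-1.8],
    [0,0.03,-0.27,0,-2.7],
    [0,0.04,-0.36,0,-3.6],
    [0,0.04,-0.46,0,-4.5],
    [0,0.03,-0.55,0,-5.3],
    [0,0.02,-0.64,0,-6.2],
    [0,0,-0.72,0,-7.1],
    [0,-0.03,-0.81,0,-8],
    [0,-0.03,-0.81,0,-8]
  ]
}}

```text
time: 12.55
eef_pos: [0.5971, 0.0259, 0.1751]
tcp_rot: [0.819, 0.573, -0.003, 0.003]
contact_force: [0.3, 0.3, 0.0]
opening: 0.201
```

```bash
python3 st.py; python3 wp.py 1 | sed 's/np.float64//g'
```

```text
[0.5971 0.0259 0.1751] yaw_y -20.0 tilt [-0.0013 -0.0074] q6 0.22983009846761943 F [0.2603 0.3096 0.0007] r 0.04734995451133626 az -21.205392236936103 t 12.55 0.20103988888239055
call 0 from az -21.2
[((-0.04), (-0.08)), ((-0.09), (-0.16)), ((-0.14), (-0.24)), ((-0.19), (-0.31)), ((-0.25), (-0.38)), ((-0.32), (-0.44)), ((-0.39), (-0.5)), ((-0.46), (-0.55)), ((-0.54), (-0.6))]
```

Request:
{"op": "servo_tool", "data": {
  "increments": [
    [0,-0.04,-0.08,-0.02,-0.9],
    [0,-0.09,-0.16,-0.03,-1.8],
    [0,-0.14,-0.24,-0.03,-2.7],
    [0,-0.19,-0.31,-0.03,-3.6],
    [0,-0.25,-0.38,-0.03,-4.5],
    [0,-0.32,-0.44,-0.03,-5.3],
    [0,-0.39,-0.5,-0.03,-6.2],
    [0,-0.46,-0.55,-0.03,-7.1],
    [0,-0.54,-0.6,-0.03,-8],
    [0,-0.54,-0.6,-0.03,-8]
  ]
}}

```text
time: 13.38
eef_pos: [0.5761, 0.0028, 0.1751]
tcp_rot: [0.966, 0.258, -0.002, 0.001]
contact_force: [-0.5, 3.8, 4.2]
opening: 0.201
```

```bash
python3 st.py; python3 wp.py 2 | sed 's/np.float64//g'
```

```text
[0.5761 0.0028 0.1751] yaw_y -60.1 tilt [-0.0032 -0.0022] q6 0.8794620736258386 F [-0.4912  3.7811  4.2085] r 0.04638932310189857 az -60.06792610185352 t 13.3833 0.2012898322298187
call 0 from az -60.1
[((-0.07), (-0.06)), ((-0.16), (-0.09)), ((-0.24), (-0.12)), ((-0.33), (-0.14)), ((-0.42), (-0.16)), ((-0.51), (-0.17)), ((-0.6), (-0.17)), ((-0.69), (-0.16)), ((-0.78), (-0.15))]
call 1 from az -100.1
[((-0.09), (0.02)), ((-0.18), (0.05)), ((-0.26), (0.08)), ((-0.34), (0.12)), ((-0.42), (0.16)), ((-0.5), (0.22)), ((-0.57), (0.27)), ((-0.63), (0.34)), ((-0.7), (0.4))]
```

Request:
{"op": "servo_tool", "data": {
  "increments": [
    [0,-0.07,-0.06,-0.02,-0.9],
    [0,-0.16,-0.09,-0.02,-1.8],
    [0,-0.24,-0.12,-0.02,-2.7],
    [0,-0.33,-0.14,-0.02,-3.6],
    [0,-0.42,-0.16,-0.02,-4.5],
    [0,-0.51,-0.17,-0.02,-5.3],
    [0,-0.6,-0.17,-0.02,-6.2],
    [0,-0.69,-0.16,-0.02,-7.1],
    [0,-0.78,-0.15,-0.02,-8],
    [0,-0.78,-0.15,-0.02,-8]
  ]
}}

```text
time: 14.22
eef_pos: [0.5455, -0.0035, 0.1751]
tcp_rot: [0.996, -0.087, -0.001, 0.001]
contact_force: [0.1, -0.4, 2.8]
opening: 0.2
```

Request:
{"op": "servo_tool", "data": {
  "increments": [
    [0,-0.09,0.02,-0.02,-0.9],
    [0,-0.18,0.05,-0.02,-1.8],
    [0,-0.26,0.08,-0.02,-2.7],
    [0,-0.34,0.12,-0.02,-3.6],
    [0,-0.42,0.16,-0.02,-4.5],
    [0,-0.5,0.22,-0.02,-5.3],
    [0,-0.57,0.27,-0.02,-6.2],
    [0,-0.63,0.34,-0.02,-7.1],
    [0,-0.7,0.4,-0.02,-8],
    [0,-0.7,0.4,-0.02,-8]
  ]
}}

```text
time: 15.05
eef_pos: [0.5187, 0.0131, 0.1751]
tcp_rot: [0.907, -0.421, 0.001, -0.001]
contact_force: [2.7, 2.7, 1.8]
opening: 0.201
```

```bash
python3 st.py; python3 wp.py 1 | sed 's/np.float64//g'
python3 - <<'E'
from h import *
p=shot('scene'); q=shot('side')
a=p['frame'][150:290,220:360]; b=q['frame'][150:290,210:350]
cv2.imwrite('pics/half.png',cv2.resize(np.hstack([a,b]),None,fx=2.8,fy=2.8,interpolation=cv2.INTER_CUBIC)[:,:,::-1])
E
```

```text
[0.5187 0.0131 0.1751] yaw_y -139.8 tilt [0.002  0.0008] q6 2.2678212596526826 F [2.6971 2.7342 1.7745] r 0.04548611599002513 az -138.9025872007324 t 15.05 0.2010966887730061
call 0 from az -138.9
[((-0.09), (0.05)), ((-0.14), (0.12)), ((-0.18), (0.2)), ((-0.22), (0.28)), ((-0.25), (0.37)), ((-0.28), (0.45)), ((-0.3), (0.54)), ((-0.31), (0.63)), ((-0.32), (0.72))]
```

View pics/half.png

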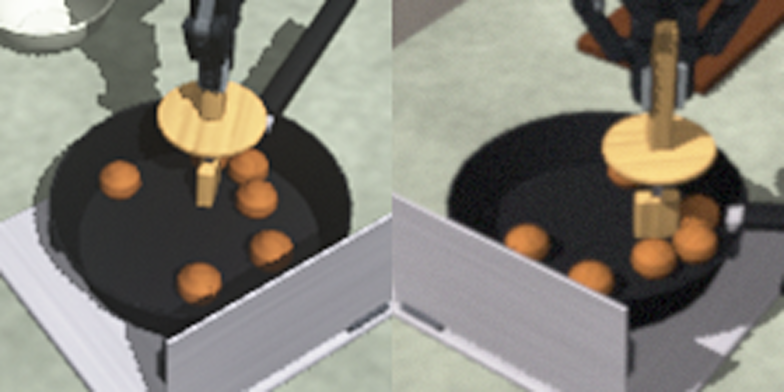

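View 7: the nuts are piling up ahead of the blade and one was pushed out to the wall. q6 is near its limit, so I'll turn the blade half a turn back in place and continue.

Request:
{"op": "servo_tool", "data": {
  "increments": [
    [0,0,0,0,1.3],
    [0,0,0,0,2.6],
    [0,0,0,0,3.9],
    [0,0,0,0,5.2],
    [0,0,0,0,6.5],
    [0,0,0,0,7.8],
    [0,0,0,0,9.1],
    [0,0,0,0,10.4],
    [0,0,0,0,11.7],
    [0,0,0,0,13]
  ]
}}

```text
time: 15.98
eef_pos: [0.5183, 0.0123, 0.1751]
tcp_rot: [0.99, 0.138, -0.001, -0.0]
contact_force: [-0.0, -0.2, 2.6]
opening: 0.199
```

Request:
{"op": "servo_tool", "data": {
  "increments": [
    [0,0,0,0,1.3],
    [0,0,0,0,2.6],
    [0,0,0,0,3.9],
    [0,0,0,0,5.2],
    [0,0,0,0,6.5],
    [0,0,0,0,7.8],
    [0,0,0,0,9.1],
    [0,0,0,0,10.4],
    [0,0,0,0,11.7],
    [0,0,0,0,13]
  ]
}}

```text
time: 16.82
eef_pos: [0.5179, 0.0115, 0.1751]
tcp_rot: [0.758, 0.652, -0.003, 0.0]
contact_force: [0.3, -0.3, 2.5]
opening: 0.201
```

Request:
{"op": "servo_tool", "data": {
  "increments": [
    [0,0,0,0,1.3],
    [0,0,0,0,2.6],
    [0,0,0,0,3.9],
    [0,0,0,0,5.2],
    [0,0,0,0,6.5],
    [0,0,0,0,7.8],
    [0,0,0,0,9],
    [0,0,0,0,9.5],
    [0,0,0,0,9.5],
    [0,0,0,0,9.5]
  ]
}}

```text
time: 17.65
eef_pos: [0.5178, 0.0114, 0.1751]
tcp_rot: [0.431, 0.903, -0.003, 0.001]
contact_force: [0.6, 1.4, 2.6]
opening: 0.201
```

```bash
python3 st.py; python3 wp.py 2 | sed 's/np.float64//g'
```

```text
[0.5178 0.0114 0.1751] yaw_y 39.0 tilt [-0.0001 -0.0059] q6 -0.8490928132934628 F [0.5579 1.4331 2.6018] r 0.047286945212920595 az -138.06729498432912 t 17.65 0.20106298214004983
call 0 from az -138.1
[((-0.05), (0.07)), ((-0.11), (0.15)), ((-0.15), (0.23)), ((-0.19), (0.31)), ((-0.23), (0.39)), ((-0.25), (0.48)), ((-0.27), (0.57)), ((-0.29), (0.66)), ((-0.29), (0.75))]
call 1 from az -178.1
[((0.0), (0.09)), ((0.01), (0.18)), ((0.02), (0.27)), ((0.04), (0.36)), ((0.07), (0.45)), ((0.11), (0.53)), ((0.15), (0.61)), ((0.2), (0.69)), ((0.25), (0.76))]
```

Request:
{"op": "servo_tool", "data": {
  "increments": [
    [0,-0.05,0.07,-0.02,-0.9],
    [0,-0.11,0.15,-0.02,-1.8],
    [0,-0.15,0.23,-0.02,-2.7],
    [0,-0.19,0.31,-0.02,-3.6],
    [0,-0.23,0.39,-0.02,-4.5],
    [0,-0.25,0.48,-0.02,-5.3],
    [0,-0.27,0.57,-0.02,-6.2],
    [0,-0.29,0.66,-0.02,-7.1],
    [0,-0.29,0.75,-0.02,-8],
    [0,-0.29,0.75,-0.02,-8]
  ]
}}

```text
time: 18.48
eef_pos: [0.507, 0.0407, 0.1751]
tcp_rot: [0.713, 0.701, -0.003, 0.002]
contact_force: [2.8, -0.6, 3.2]
opening: 0.2
```

Request:
{"op": "servo_tool", "data": {
  "increments": [
    [0,0,0.09,-0.02,-0.9],
    [0,0.01,0.18,-0.02,-1.8],
    [0,0.02,0.27,-0.02,-2.7],
    [0,0.04,0.36,-0.02,-3.6],
    [0,0.07,0.45,-0.02,-4.5],
    [0,0.11,0.53,-0.02,-5.3],
    [0,0.15,0.61,-0.02,-6.2],
    [0,0.2,0.69,-0.02,-7.1],
    [0,0.25,0.76,-0.02,-8],
    [0,0.25,0.76,-0.02,-8]
  ]
}}

```text
time: 19.32
eef_pos: [0.5168, 0.0701, 0.1751]
tcp_rot: [0.91, 0.415, -0.005, 0.002]
contact_force: [-0.9, -1.4, 6.4]
opening: 0.2
```

```bash
python3 st.py; python3 wp.py 2 | sed 's/np.float64//g'
```

```text
[0.5168 0.0701 0.1751] yaw_y -40.9 tilt [-0.0082 -0.0077] q6 0.6624256057039896 F [-0.8846 -1.4283  6.3965] r 0.04519445716917334 az 143.17879320895213 t 19.3167 0.19992105935130933
call 0 from az 143.2
[((0.02), (0.1)), ((0.08), (0.16)), ((0.15), (0.22)), ((0.22), (0.28)), ((0.3), (0.33)), ((0.38), (0.37)), ((0.46), (0.41)), ((0.55), (0.44)), ((0.64), (0.47))]
call 1 from az 103.2
[((0.09), (0.02)), ((0.18), (0.03)), ((0.27), (0.03)), ((0.36), (0.03)), ((0.45), (0.02)), ((0.54), (-0.0)), ((0.63), (-0.03)), ((0.72), (-0.06)), ((0.8), (-0.1))]
```

Request:
{"op": "servo_tool", "data": {
  "increments": [
    [0,0.02,0.1,0,-0.9],
    [0,0.08,0.16,0,-1.8],
    [0,0.15,0.22,0,-2.7],
    [0,0.22,0.28,0,-3.6],
    [0,0.3,0.33,0,-4.5],
    [0,0.38,0.37,0,-5.3],
    [0,0.46,0.41,0,-6.2],
    [0,0.55,0.44,0,-7.1],
    [0,0.64,0.47,0,-8],
    [0,0.64,0.47,0,-8]
  ]
}}

```text
time: 20.15
eef_pos: [0.5414, 0.0883, 0.1751]
tcp_rot: [0.997, 0.079, -0.008, 0.0]
contact_force: [-2.4, -0.9, 5.1]
opening: 0.2
```

```bash
python3 st.py; python3 wp.py 1 | sed 's/np.float64//g'
python3 - <<'E'
from h import *
p=shot('scene'); q=shot('side')
a=p['frame'][150:290,220:360]; b=q['frame'][150:290,210:350]
cv2.imwrite('pics/tq.png',cv2.resize(np.hstack([a,b]),None,fx=2.8,fy=2.8,interpolation=cv2.INTER_CUBIC)[:,:,::-1])
E
```

```text
[0.5414 0.0883 0.1751] yaw_y -80.9 tilt [-0.0163 -0.0023] q6 1.391412661674908 F [-2.3898 -0.8703  5.1077] r 0.046712818981444464 az 104.34788486195656 t 20.15 0.1998341381547613
call 0 from az 104.3
[((0.09), (0.03)), ((0.18), (0.04)), ((0.27), (0.04)), ((0.36), (0.04)), ((0.45), (0.03)), ((0.54), (0.02)), ((0.63), (-0.01)), ((0.71), (-0.04)), ((0.8), (-0.07))]
```

View pics/tq.png

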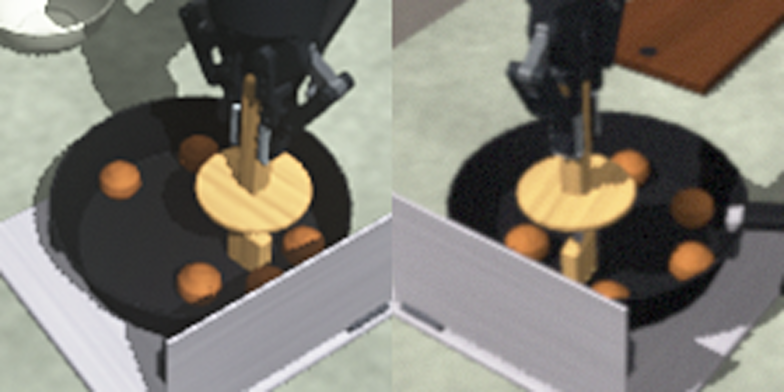

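View 8: the blade is on the pan's left side. The nuts are dispersed, all inside the pan, and the flap is upright. Continuing.

Request:
{"op": "servo_tool", "data": {
  "increments": [
    [0,0.09,0.03,0,-0.9],
    [0,0.18,0.04,0,-1.8],
    [0,0.27,0.04,0,-2.7],
    [0,0.36,0.04,0,-3.6],
    [0,0.45,0.03,0,-4.5],
    [0,0.54,0.02,0,-5.3],
    [0,0.63,-0.01,0,-6.2],
    [0,0.71,-0.04,0,-7.1],
    [0,0.8,-0.07,0,-8],
    [0,0.8,-0.07,0,-8]
  ]
}}

```text
time: 21.08
eef_pos: [0.5721, 0.0853, 0.1751]
tcp_rot: [0.964, -0.266, -0.01, -0.002]
contact_force: [-2.5, 0.7, 5.3]
opening: 0.202
```

```bash
python3 st.py; python3 wp.py 2 | sed 's/np.float64//g'
```

```text
[0.5721 0.0853 0.1751] yaw_y -120.8 tilt [-0.0191  0.0088] q6 2.0737799325833235 F [-2.4505  0.7312  5.2796] r 0.046415981884528106 az 65.6924322996623 t 21.0833 0.20196819538760236
call 0 from az 65.7
[((0.09), (-0.03)), ((0.17), (-0.07)), ((0.24), (-0.13)), ((0.31), (-0.19)), ((0.38), (-0.25)), ((0.44), (-0.32)), ((0.49), (-0.39)), ((0.54), (-0.47)), ((0.58), (-0.55))]
call 1 from az 25.7
[((0.04), (-0.08)), ((0.07), (-0.17)), ((0.09), (-0.26)), ((0.1), (-0.35)), ((0.11), (-0.44)), ((0.12), (-0.53)), ((0.11), (-0.62)), ((0.1), (-0.71)), ((0.08), (-0.8))]
```

Request:
{"op": "servo_tool", "data": {
  "increments": [
    [0,0.09,-0.03,0,-0.8],
    [0,0.17,-0.07,0,-1.6],
    [0,0.24,-0.13,0,-2.4],
    [0,0.31,-0.19,0,-3.2],
    [0,0.38,-0.25,0,-4],
    [0,0.44,-0.32,0,-4.8],
    [0,0.49,-0.39,0,-5.6],
    [0,0.54,-0.47,0,-6.3],
    [0,0.58,-0.55,0,-7],
    [0,0.58,-0.55,0,-7]
  ]
}}

```text
time: 21.92
eef_pos: [0.5946, 0.0633, 0.1752]
tcp_rot: [0.84, -0.543, -0.011, -0.004]
contact_force: [-1.7, 0.5, 3.7]
opening: 0.2
```

Request:
{"op": "servo_tool", "data": {
  "increments": [
    [0,0.02,-0.05,-0.01,0],
    [0,0.04,-0.1,-0.01,0],
    [0,0.06,-0.15,-0.01,0],
    [0,0.07,-0.2,-0.01,0],
    [0,0.08,-0.25,-0.01,0],
    [0,0.09,-0.3,-0.01,0],
    [0,0.09,-0.35,-0.01,0],
    [0,0.09,-0.35,-0.01,0],
    [0,0.09,-0.35,-0.01,0],
    [0,0.09,-0.35,-0.01,0]
  ]
}}

```text
time: 22.75
eef_pos: [0.5983, 0.0494, 0.1751]
tcp_rot: [0.84, -0.542, -0.011, -0.005]
contact_force: [-1.2, 1.9, 5.6]
opening: 0.2
```

```bash
python3 st.py
python3 - <<'E'
from h import *
p=shot('scene'); q=shot('side')
for n,pp in(('sc',p),('si',q)):
  print(n,[(np.round(atz(pp,l['centre'],.05),3),round(l['conf'],2)) for l in ctrl.landmark_of(pp,'nut')])
a=p['frame'][150:290,220:360]; b=q['frame'][150:290,210:350]
cv2.imwrite('pics/end.png',cv2.resize(np.hstack([a,b]),None,fx=2.8,fy=2.8,interpolation=cv2.INTER_CUBIC)[:,:,::-1])
E
```

```text
[0.5983 0.0494 0.1751] yaw_y -155.7 tilt [-0.0133  0.0198] q6 2.6148589252181194 F [-1.1782  1.9405  5.6007] r 0.0457980468232269 az 8.075577664603877 t 22.75 0.19966020089505473
sc [(array([0.641, 0.065, 0.05 ]), 0.75), (array([0.467, 0.031, 0.05 ]), 0.62), (array([0.569, 0.129, 0.05 ]), 0.59), (array([0.503, 0.099, 0.05 ]), 0.55), (array([ 0.507, -0.015,  0.05 ]), 0.53)]
si [(array([ 0.505, -0.009,  0.05 ]), 0.52), (array([0.497, 0.11 , 0.05 ]), 0.49), (array([ 0.574, -0.038,  0.05 ]), 0.46), (array([0.64 , 0.047, 0.05 ]), 0.44), (array([0.475, 0.035, 0.05 ]), 0.43)]
```

View pics/end.png

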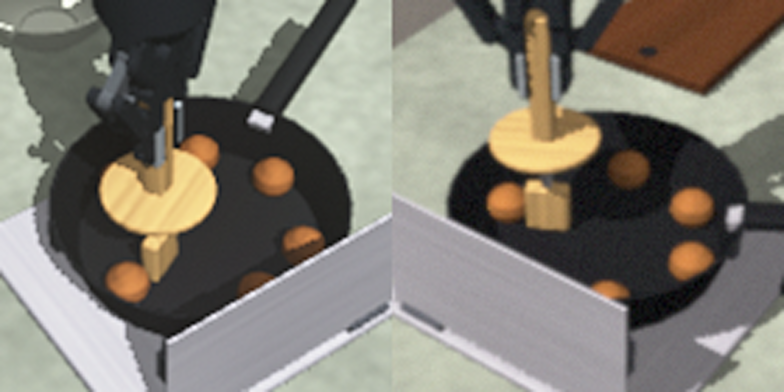

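View 9: the round is complete. The blade is back opposite the handle at r = 46 mm, all six nuts are in the pan at new places, and the flap is upright. Lifting out.

Request:
{"op": "servo_tool", "data": {
  "increments": [
    [0,0,0,0.2,0],
    [0,0,0,0.6,0],
    [0,0,0,1.1,0],
    [0,0,0,1.7,0.5],
    [0,0,0,2.3,1.5],
    [0,0,0,2.9,2.7],
    [0,0,0,3.4,3.9],
    [0,0,0,3.8,5.1],
    [0,0,0,4,6.3],
    [0,0,0,4,7.5]
  ]
}}

```text
time: 23.78
eef_pos: [0.5987, 0.0486, 0.3372]
tcp_rot: [0.971, -0.24, -0.01, -0.0]
contact_force: [0.2, 0.6, -1.3]
opening: 0.206
```

```bash
python3 st.py
```

```text
[0.5987 0.0486 0.3372] yaw_y -117.8 tilt [-0.0201  0.0052] q6 1.966680688494108 F [ 0.1901  0.5674 -1.3453] r 0.04607424423586574 az 7.016738194409697 t 23.7833 0.20577436002557606
```

Request:
{"op": "servo_tool", "data": {
  "increments": [
    [0,-0.15,0.4,0,1],
    [0,-0.35,1,0,2.2],
    [0,-0.6,1.65,0,3.4],
    [0,-0.8,2.3,0,4.6],
    [0,-1.05,2.95,0,5.8],
    [0,-1.3,3.6,0,7],
    [0,-1.5,4.2,0,8.2],
    [0,-1.7,4.8,0,9.4],
    [0,-1.9,5.4,0,10.6],
    [0,-2.1,5.9,0,11.7]
  ]
}}

```text
time: 24.62
eef_pos: [0.5137, 0.2852, 0.3357]
tcp_rot: [0.963, 0.268, -0.01, 0.006]
contact_force: [0.8, -0.3, -2.1]
opening: 0.201
```

Request:
{"op": "servo_tool", "data": {
  "increments": [
    [0,-0.15,0.4,0,0],
    [0,-0.3,0.8,0,0],
    [0,-0.45,1.2,0,0],
    [0,-0.5,1.4,0,0],
    [0,-0.5,1.45,0,0],
    [0,-0.5,1.45,0,0],
    [0,-0.5,1.45,0,0],
    [0,-0.5,1.45,0,0],
    [0,-0.5,1.45,0,0],
    [0,-0.5,1.45,0,0]
  ]
}}

```text
time: 25.45
eef_pos: [0.4941, 0.3425, 0.3358]
tcp_rot: [0.964, 0.267, -0.01, 0.006]
contact_force: [0.2, 0.5, -0.1]
opening: 0.201
```

```bash
python3 st.py
python3 - <<'E'
from h import *
p=shot('scene'); q=shot('side')
for n,pp in(('sc',p),('si',q)):
  L=ctrl.landmark_of(pp,'holder');print(n,[(np.round(l['centre'],1),round(l['conf'],2)) for l in L],np.round(ctrl.masks_of(pp,'holder')[0]['extent']))
a=p['frame'][158:358,382:522]; b=q['frame'][170:370,121:261]
cv2.imwrite('pics/ret.png',cv2.resize(np.hstack([a,b]),None,fx=2.857,fy=2.857,interpolation=cv2.INTER_CUBIC)[:,:,::-1])
E
```

```text
[0.4941 0.3425 0.3358] yaw_y -59.0 tilt [-0.0169 -0.0173] q6 1.4715276954936118 F [ 0.1873  0.5114 -0.1409] r 0.3052728401410353 az 101.1280494236418 t 25.45 0.20117430645077197
sc [(array([333.8, 412.9]), 0.9), (array([232.3, 449.2]), 0.54)] [393. 283. 446. 352.]
si [(array([369.5, 218.6]), 0.87)] [180. 312. 237. 388.]
```

View pics/ret.png

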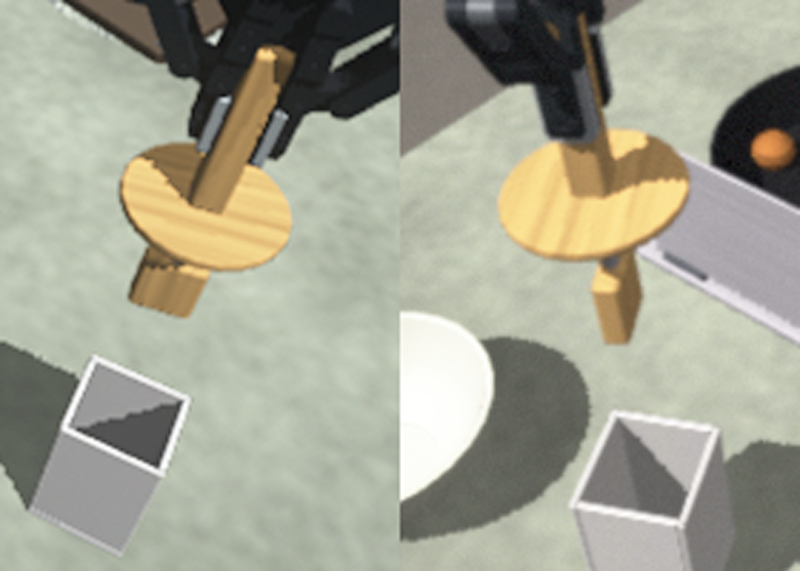

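View 10: the holder is unmoved, and the spoon sits about 6 mm in -y from its place. I'll correct that and lower it.

Request:
{"op": "servo_tool", "data": {
  "increments": [
    [0,-0.02,0.08,0,0],
    [0,-0.02,0.15,-0.2,0],
    [0,-0.02,0.15,-0.7,0],
    [0,-0.02,0.15,-1.3,0],
    [0,-0.02,0.15,-1.9,0],
    [0,-0.02,0.15,-2.3,0],
    [0,-0.02,0.15,-2.5,0],
    [0,-0.02,0.15,-2.55,0],
    [0,-0.02,0.15,-2.6,0],
    [0,-0.02,0.15,-2.6,0]
  ]
}}

```text
time: 26.58
eef_pos: [0.4934, 0.3495, 0.2327]
tcp_rot: [0.963, 0.268, -0.01, 0.006]
contact_force: [-0.4, -0.2, -1.1]
opening: 0.199
```

```bash
python3 st.py
```

```text
[0.4934 0.3495 0.2327] yaw_y -58.9 tilt [-0.0155 -0.0164] q6 1.4828711669521506 F [-0.4247 -0.2237 -1.0949] r 0.31220329258719615 az 100.99705852957055 t 26.5833 0.19898328701628257
```

Request:
{"op": "servo_tool", "data": {
  "increments": [
    [0,0,0,-0.15,0],
    [0,0,0,-0.35,0],
    [0,0,0,-0.6,0],
    [0,0,0,-0.85,0],
    [0,0,0,-1.1,0],
    [0,0,0,-1.35,0],
    [0,0,0,-1.55,0],
    [0,0,0,-1.7,0],
    [0,0,0,-1.8,0],
    [0,0,0,-1.85,0]
  ]
}}

```text
time: 27.42
eef_pos: [0.4932, 0.3493, 0.1578]
tcp_rot: [0.963, 0.268, -0.01, 0.006]
contact_force: [-0.6, 0.8, -1.2]
opening: 0.197
```

Request:
{"op": "servo_tool", "data": {
  "increments": [
    [0,0,0,-0.02,0],
    [0,0,0,-0.04,0],
    [0,0,0,-0.06,0],
    [0,0,0,-0.08,0],
    [0,0,0,-0.1,0],
    [0,0,0,-0.12,0],
    [0,0,0,-0.14,0],
    [0,0,0,-0.16,0],
    [0,0,0,-0.16,0],
    [0,0,0,-0.16,0]
  ]
}}

```text
time: 28.25
eef_pos: [0.4932, 0.3493, 0.1513]
tcp_rot: [0.963, 0.268, -0.01, 0.006]
contact_force: [0.1, 0.9, -0.4]
opening: 0.202
```

Request:
{"op": "servo_tool", "data": {
  "increments": [
    [0,0,0,-0.02,0],
    [0,0,0,-0.04,0],
    [0,0,0,-0.06,0],
    [0,0,0,-0.08,0],
    [0,0,0,-0.1,0],
    [0,0,0,-0.11,0],
    [0,0,0,-0.12,0],
    [0,0,0,-0.12,0],
    [0,0,0,-0.12,0],
    [0,0,0,-0.12,0]
  ]
}}

```text
time: 29.08
eef_pos: [0.4939, 0.3498, 0.1488]
tcp_rot: [0.963, 0.268, -0.009, 0.006]
contact_force: [-2.0, -1.7, 6.4]
opening: 0.198
```

```bash
python3 st.py
```

```text
[0.4939 0.3498 0.1488] yaw_y -58.9 tilt [-0.0147 -0.0157] q6 1.4841395170654943 F [-1.9734 -1.734   6.4327] r 0.31240880955396433 az 100.90246322098962 t 29.0833 0.19759518326627332
```

Rim contact is at the original height (0.149). Releasing.

Request:
{"op": "servo_tool", "data": {
  "increments": [
    [0.25,0,0,0,0],
    [0.3,0,0,0,0],
    [0.4,0,0,0,0],
    [0.5,0,0,0,0],
    [0.6,0,0,0,0],
    [0.75,0,0,0,0],
    [0.9,0,0,0,0],
    [1,0,0,0,0],
    [1,0,0,0,0],
    [1,0,0,0,0]
  ],
  "grip_force": 20
}}

```text
time: 29.92
eef_pos: [0.4939, 0.3498, 0.1488]
tcp_rot: [0.963, 0.268, -0.009, 0.006]
contact_force: [-0.2, 0.5, -0.2]
opening: 0.999
```

Request:
{"op": "servo_tool", "data": {
  "increments": [
    [1,0,0,0.2,0],
    [1,0,0,0.6,0],
    [1,0,0,1.2,0],
    [1,0,0,1.8,0],
    [1,0,0,2.5,0],
    [1,0,0,3.2,0],
    [1,0,0,3.9,0],
    [1,0,0,4.5,0],
    [1,0,0,5,0],
    [1,0,0,5,0]
  ]
}}

```text
time: 30.75
eef_pos: [0.4954, 0.3506, 0.3559]
tcp_rot: [0.963, 0.268, -0.004, 0.005]
contact_force: [0.1, -0.4, 1.0]
opening: 0.997
```

```bash
python3 st.py
python3 - <<'E'
from h import *
np.set_printoptions(precision=4,suppress=True)
p=shot('scene'); q=shot('side'); w=shot('wrist')
for k in('spoon','holder','pan'):
  L=[ctrl.landmark_of(x,k) for x in(p,q)]
  print(k,[[ (np.round(l['centre'],1),round(l['conf'],2)) for l in l_] for l_ in L])
  if all(L): print(tri([ray(x,l[0]['centre']) for x,l in zip((p,q),L)]))
a=p['frame'][140:360,220:500]; b=q['frame'][140:400,130:360]
f=np.hstack([cv2.resize(a,(445,350),interpolation=cv2.INTER_CUBIC),cv2.resize(b,(310,350),interpolation=cv2.INTER_CUBIC)])
g=w['frame'][100:330,150:560]; g=cv2.resize(g,(446,250))
h=np.zeros((250,755,3),np.uint8); h[:,:446]=g
cv2.imwrite('pics/fin.png',np.vstack([f,h])[:,:,::-1])
E
```

```text
[0.4954 0.3506 0.3559] yaw_y -58.9 tilt [-0.0049 -0.0109] q6 1.4811944874489826 F [ 0.1208 -0.3694  1.0464] r 0.31293406256511985 az 100.60089484373324 t 30.75 0.9973659931171428
spoon [[], [(array([328.8, 199.9]), 0.59)]]
holder [[(array([334.5, 409.6]), 0.91), (array([303.3, 422. ]), 0.55)], [(array([370.6, 216.1]), 0.63), (array([157.7, 315.9]), 0.18)]]
(array([ 0.4928,  0.3457, -0.0151]), [np.float64(0.000379136527036869), np.float64(0.0003791365270368411)])
pan [[(array([234.8, 292. ]), 0.87), (array([259.9, 265.9]), 0.62)], [(array([234.5, 281.2]), 0.81)]]
(array([0.5567, 0.0483, 0.0526]), [np.float64(0.00046770001101043154), np.float64(0.0004677000110104668)])
```

View pics/fin.png

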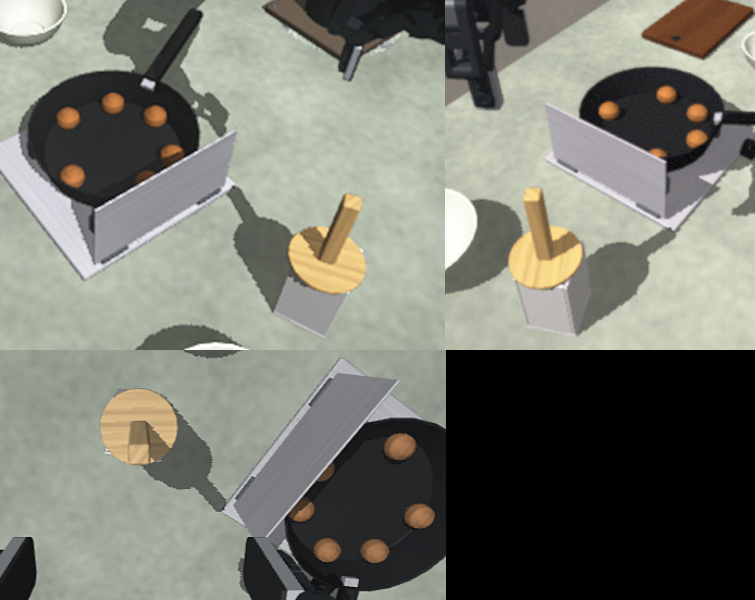

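View 11: the spoon hangs in the holder, the flap is upright, and all six nuts are in the pan. One numeric comparison with the first pictures for tilt and pan shift.

Run:
```python
from h import *
for n,boxes in(('scene',{'spoonhandle':(250,290,425,460),'disc':(285,330,395,455),'holder':(325,350,390,435),'pan':(170,280,230,350)}),('side',{'spoonhandle':(275,315,185,215),'disc':(315,350,175,235),'holder':(350,390,180,240),'panhandle':(215,245,330,430)})):
  a=cv2.imread(f'pics/{n}0.png'); b=shot(n)['frame'][:,:,::-1]
  for k,(r0,r1,c0,c1) in boxes.items():
    t=a[r0:r1,c0:c1]; m=8; s=cv2.matchTemplate(b[r0-m:r1+m,c0-m:c1+m].copy(),t.copy(),cv2.TM_CCOEFF_NORMED)
    _,v,_,l=cv2.minMaxLoc(s); print(n,k,'shift px',l[0]-m,l[1]-m,round(v,3))
```

```text
scene spoonhandle shift px -2 1 0.99
scene disc shift px -2 1 0.959
scene holder shift px 0 0 0.996
scene pan shift px 0 0 0.876
side spoonhandle shift px -1 -1 0.983
side disc shift px -1 -1 0.979
side holder shift px 0 -1 0.941
side panhandle shift px 0 0 0.875
```

```bash
python3 -c "
from plant import ctrl
print(ctrl.sign_off())"
```

```text
the job is handed in; nothing more can be done
None
```

The spoon stirred the chestnuts one full clockwise round and is hanging back in its holder. I handed the job in after about 31 s, and sign-off gives no verdict.

**Stir:** I set the blade on the pan floor opposite the handle, 46–48 mm from the middle, and went about 370° round. Halfway, I turned the blade half a turn on the spot to stay within the last joint's range.
- **Floor force:** it peaked at about 12 N on first touch. At the end of each move after that it was 0 to 6.4 N, mostly 2–6 N. It read 0 N about 40° into the round, so contact there may have been light.
- **Tool tilt:** the tool leaned about 1.4° by the end of the round.

**Chestnuts:** all six are in the pan. By my tracking each one moved about 50–75 mm, more than the 35 mm needed. That assumes they kept their order round the pan, because I couldn't tell one from another in the pictures.

**Last checks against the first pictures:**
- **Spoon:** the handle and guard shifted by the same 1–2 pixels (about 3 mm), so it hangs without tilt. The guard met the rim at its original height.
- **Pan and holder:** the picture match shows 0–1 pixel of shift. The networks' pan and holder positions came out 7–15 mm different, mostly in height; I put this down to their error.
- **Flap:** it is upright.
- **Bowls and board:** I never went near them, but did not measure them again at the end.

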